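Fit the polishing arbor into the bench polisher's spindle

TASK

Take the arbor with the black rubber cone out of the blue stand and fit it into the bench polisher's spindle: lower its shank into the taper, turn it until its slot drops over the two brass drive dogs, then keep hold of it and push it fully home, past the stiff plunger, until its flange is flush on the spindle face; then let go. Do it by feel: never press hard on the spindle, least of all while the flange still sits on top of the dogs, and leave the other arbor, the jar and the cup where they are.

Things in the scene. Friction and masses are not known exactly. Their poses are not given: they have to be found in the camera images.
- arbor_grip (a point): The arbor to fit (steel and aluminium, about 280 g, black rubber cone on top): centre of its aluminium grip block. z runs up its axis. Block: 26 mm wide along x (grip across these faces), 30 mm along y, 44 mm high (22 mm above and below this point). The 24 mm wide cone above ends 42 mm over this point. At the start it stands upright and loose in a hole of the stand.
- arbor_seat (a point): Same arbor, same axes: centre of the flange's underside, 32 mm below arbor_grip. Flange: steel disc 48 mm wide, 10 mm thick. A slot 8 mm wide runs right across it along y, full thickness, open at both ends. Below, the tapered shank: 20 mm wide at the flange, 12 mm near the tip, 32 mm long (lift that much to clear the stand). The flange rests on the stand's top at the start.
- spindle_face (a point): Centre of the flat top of the polisher's steel spindle nose (50 mm wide), 140 mm above the bench. Axes are the housing's (z up) and do not turn with the spindle. The taper bore leaves the shank 0.9 mm all round when home. Home: arbor_seat flush at this point. Contact force between arbor and machine must stay below 60 N. The spindle is stiff to turn (0.35 N m) and stays where left.
- dog_tops (a point): Point on the spindle axis, 8 mm above the face, level with the tops of two brass dogs 6 mm wide, 8 mm long radially, centred 17.5 mm either side of the axis. Their line's angle is NOT measured: within 0.78 rad either way of this point's y axis (housing y); see it or feel for it. The arbor's slot (its y axis) must match it to about 0.05 rad, either way round; else the flange stops here.
- plunger_start (a point): Point on the spindle axis down in the bore, 28.5 mm below the face: top of a stiff plunger. With the slot over the dogs the arbor goes down freely until its tip meets this, its flange 3.5 mm above the face; the rest needs a push of about 9 N and the plunger does not spring back.
- machine: Bench polisher, fixed: white housing 200 mm (x) by 220 mm (y) by 90 mm high, black panel on its -x side, spindle nose upright in the middle of its top, 50 mm tall. Origin at the centre of its underside.
- stand: Blue stand block fixed to the bench, 70 mm (x) by 180 mm (y) by 45 mm high; origin at the centre of its underside. Holes 23 mm wide at y = +55 and -55 mm, 38 mm deep; either may hold either arbor.
- felt_arbor_grip (a point): The other arbor, the same but with a white felt wheel on top: centre of its grip block, 32 mm above the stand's top. Stays in the stand.
- jar: Amber jar with black cap, 56 mm across, 70 mm high, standing loose on the bench; origin at the centre of its underside. Not to be moved.
- cup: White plastic cup, 64 mm across the rim, 80 mm high, loose on the bench; origin at the centre of its underside. Not to be moved.

How it is judged:
On the way, in this order (a step that is already met when the one before it is completed fails the run):
1. the arbor has been lifted out of the stand (height (world z) of arbor_grip above 0.11 m and contact force between the fingers and arbor above 1 N), for 0.2 s.
2. the arbor is fully home in the spindle while still held or pressed by the fingers (not dropped in) (z of arbor_grip in the frame of spindle_face between 0.029 and 0.0335 m and horizontal distance between arbor_grip and spindle_face below 0.004 m and contact force between the fingers and arbor above 1 N), for 0.2 s.
At the end, for the whole second after the job is handed in: The arbor stands in the spindle at rest and released, its flange within 1.5 mm of flush on the spindle face (so its slot is over the dogs), within 4 mm of the axis and 0.06 rad of upright; the felt arbor has moved less than 20 mm, the jar and the cup less than 30 mm (z of arbor_grip in the frame of spindle_face between 0.029 and 0.0335 m and horizontal distance between arbor_grip and spindle_face below 0.004 m and angle between arbor_grip's own z axis and vertical below 0.06 rad and linear speed of arbor below 0.02 m/s and distance of felt_arbor_grip from where it was at the start of the episode below 0.02 m and distance of each of jar, cup from where it was at the start of the episode below 0.03 m); the robot touches nothing.
It fails at once if the arbor is pressed against the machine with more than 60 N (contact force between arbor and machine above 60 N).
It fails at once if the felt arbor is moved 20 mm or more (distance of felt_arbor_grip from where it was at the start of the episode above 0.02 m).
It fails at once if the jar is moved 30 mm or more (distance of jar from where it was at the start of the episode above 0.03 m).
It fails at once if the cup is moved 30 mm or more (distance of cup from where it was at the start of the episode above 0.03 m).
It also fails if it takes over 72 s, if anything falls off the work surface, if the arm or the gripper's body presses on something with over 40 N, if the wrist force passes 120 N, or if a joint passes its speed limit or range.

ROBOT

A 6-joint arm with a two-finger parallel gripper is mounted at the origin on the work surface. World frame = base frame: x ahead of the robot, y to its left, z up, the work surface at z = 0. Lengths are in m, angles in rad, forces in N, time in s.
With the tool pointing down it reaches from about 0.3 to 0.775 m from the base axis. Payload 14.6 kg.
Tool frame: the origin (TCP) lies between the finger pads; the fingertips stand 14 mm ahead of it and the grasp point (between the pads) lies 5 mm behind it; z points along the fingers, y is the line along which they close (so a half turn about z gives the same grasp; the last joint's range is limited). The gripper opens to 94 mm and grips with 3 to 60 N. Pads are 16 mm wide; open, the fingers measure 119 mm over their backs; the gripper's body (75 mm by 177 mm) begins 78 mm behind the grasp point.
Start: joints at [1.266, 0.3, 1.521, -0, 1.321, -0.067], TCP at [0.13, 0.535, 0.219] pointing down, gripper open.
Joint ranges: [-3.03, 3.03], [-0.79, 2.21], [0.23, 2.52], [-1.04, 4.18], [0, 3.07], [-2.55, 2.55]. Speed limits (rad/s): [2.22, 2.22, 2.57, 3.14, 3.14, 3.14].

INTERFACE

Orientations are given as [roll, pitch, yaw] about the fixed x, y, z axes, in that order (R = Rz(yaw) Ry(pitch) Rx(roll)).
In Python, from station import ctrl gives the robot as it stands. The module is installed in compiled form; this text tells all that it offers.
- The arm moves only by the tool move_arm, never from a script. Its argument "targets" is a list of rows, each a list of 7 numbers: the opening, from -1 (shut) to 1 (fully open), then the shift along the tool's x, y, z in units of 50 mm (1.0 is 50 mm), then the turn, a rotation vector about the tool's x, y, z in rad. A call has 1 to 12 rows; each row is the pose to reach, as a shift and turn from the pose commanded when the call began, along the tool's axes at that moment; what a row does not reach only later rows make up. A row lasts 1/10 s, in which the tool goes at most 50 mm and 8.59 degrees, less where a joint would pass 70% of its speed; a pose out of reach is approached as far as the arm can. A call with a gripper value outside its range is refused whole. The fingers move at their own pace and stop on an object; "grip_force" is the grip in N (left out, the last holds). Time passes only in rows, so rows that repeat a pose let the fingers close. It gives the time, the measured TCP pose, the force, the opening and the grip force at its end, in the units of the state.
- ctrl.get_obs(): the state, without advancing time (a new reading comes with each control period).
- ctrl.camera(name): name is "scene" or "top" or "wrist"; returns (picture, depth): 384x512x3 uint8, red, green, blue; 384x512 float32, m along the optical axis (not along the pixel's ray), 0 where there is no reading.
- ctrl.camera_params(name): a dict with "intrinsics" (3x3 intrinsics, pixels), "rvec" (rotation vector, rad) and "tvec" (3), from world to camera coordinates, as OpenCV has them; the wrist camera has in their place "T_tool_cam" (4x4, takes a point from camera to tool coordinates, whose origin is the TCP and whose axes are the flange's). Camera axes: x right, y down, z forward; pixel columns grow to the right and rows downward; lengths in m; the calibration is good to about 2 mm. The wrist camera is an equidistant fisheye: a pixel r from the principal point sees the ray r / f radians off the axis. A picture is of the moment at which its call begins: read the wrist's pose just before it. camera_params takes no time and is no camera call.
- ctrl.hand_in(): hands the job in; it is judged then, once.
Trained networks look in the newest picture that a camera, given by its name, has taken for a name from the list of things; names that differ only in an ending like _2 or _b are one class to them, and where a whole thing is asked for, a point or a joint stands for the part that bears it (a point fixed in the world has none). Each returns a list of dicts, best first, with "score" (0 to 1); they miss things now and then, are a little off and sometimes report something else, mostly with a low value. They report only what shows in the picture. A call takes as long as a camera call.
- ctrl.cut_out(camera, target): "region" (384x512 bool, what is visible of it) and "point" ([column, row] in pixels, amid what is visible of it).
- ctrl.tip_of(camera, target): "point" ([column, row] in pixels: a listed point, or the origin of a listed thing).
The state is a dict: "time_s": time; "qpos": joint angles; "joint_vel": joint speeds; "tau": joint torques, N m; "ee_pos": TCP position; "eef_rot": TCP orientation; "force": force on the tool from outside, world axes, zero at the start; "moment": the same for the moment, N m; "grip_width": finger opening in m; "grip_force": force on a finger pad.
Only numpy, scipy, OpenCV 4.12 (cv2) and the standard library are available. Lean on these libraries where they do the work, as an engineer would, in place of code of your own. Each camera call takes 0.05 s, during which the arm holds its last target. There are 200 camera calls.

## Working session

There is one attempt and no reset: what is moved stays moved. The work goes in short steps, Python scripts to look and compute and a tool call to move; the robot and the scene stay as the last step left them, time stands still between calls to the robot, and variables do not carry over. Pictures are saved under pics/ and viewed, at most 10 in all, crops included, and the job is handed in when it is done.

Besides the shell and the picture viewer there is one more tool, called after "Call:" as name(argument=value, ...) on one line, values as JSON. move_arm: Moves the arm, as the interface text tells. Its arguments: {"type":"object","properties":{"targets":{"type":"array"},"grip_force":{"type":"number"}},"required":["targets"]}

```bash
mkdir -p pics
cat > h.py <<'E'
import numpy as np, cv2
from station import ctrl
from scipy.spatial.transform import Rotation as R
def save(n,im,s=1): cv2.imwrite('pics/'+n,cv2.resize(im[:,:,::-1],None,fx=s,fy=s))
def ray(cam,uv,obs=None):
    p=ctrl.camera_params(cam);K=np.array(p['intrinsics'])
    if cam!='wrist':
        Rm=cv2.Rodrigues(np.array(p['rvec'],float))[0];t=np.array(p['tvec'],float).ravel()
        d=np.linalg.solve(K,[uv[0],uv[1],1.]);return -Rm.T@t,Rm.T@d
    T=np.array(p['T_tool_cam']);o=obs or ctrl.get_obs()
    x=(uv[0]-K[0,2])/K[0,0];y=(uv[1]-K[1,2])/K[1,1];r=np.hypot(x,y)+1e-12
    d=np.array([np.sin(r)*x/r,np.sin(r)*y/r,np.cos(r)])
    Rt=R.from_euler('xyz',o['eef_rot']).as_matrix()
    return Rt@T[:3,3]+np.array(o['ee_pos']),Rt@T[:3,:3]@d
def atz(cam,uv,z,obs=None):
    c,d=ray(cam,uv,obs);return c+d*(z-c[2])/d[2]
def depthpt(cam,uv,dep):
    c,d=ray(cam,uv);u,v=map(int,np.round(uv));return c+d*dep[v,u]
E
python3 - <<'E'
from h import *
o=ctrl.get_obs();print({k:np.round(v,3) for k,v in o.items()})
H={'arbor_grip':.077,'arbor_seat':.045,'felt_arbor_grip':.077,'spindle_face':.14,'dog_tops':.148,'jar':0,'cup':0,'machine':0,'stand':0}
ims=[]
for c in('scene','top'):
    im,d=ctrl.camera(c);ims.append(im)
    for t,z in H.items():
        for r in ctrl.tip_of(c,t)[:2]:
            print(c,t,round(r['score'],2),np.round(r['point']),np.round(atz(c,r['point'],z),4))
save('a.png',ims[0],1.5);save('b.png',ims[1],1.5)
E
```

```text
{'time_s': np.float64(0.0), 'qpos': array([ 1.266,  0.301,  1.522, -0.   ,  1.321, -0.067]), 'joint_vel': array([ 0.001, -0.002,  0.001,  0.002, -0.001,  0.001]), 'tau': array([ 2.0000e-03, -5.3181e+01, -3.5273e+01,  7.1000e-02,  2.4000e-02,
       -0.0000e+00]), 'ee_pos': array([0.13 , 0.534, 0.219]), 'eef_rot': array([-3.14 , -0.   ,  2.904]), 'force': array([0.29 , 0.431, 0.348]), 'moment': array([-0.039, -0.021, -0.038]), 'grip_force': np.float64(0.0), 'grip_width': np.float64(0.094)}
scene arbor_grip 0.74 [274. 162.] [0.4988 0.2071 0.077 ]
scene arbor_seat 0.83 [278. 168.] [0.4996 0.2206 0.045 ]
scene felt_arbor_grip 0.84 [311. 142.] [0.5074 0.3413 0.077 ]
scene spindle_face 0.93 [163. 221.] [ 0.5121 -0.158   0.14  ]
scene dog_tops 0.65 [160. 215.] [ 0.4971 -0.1555  0.148 ]
scene jar 0.9 [314. 257.] [0.7622 0.1161 0.    ]
scene cup 0.82 [358. 195.] [0.6957 0.3554 0.    ]
scene machine 0.82 [168. 248.] [ 0.497  -0.1561  0.    ]
scene stand 0.8 [290. 170.] [0.5021 0.2712 0.    ]
scene stand 0.37 [279. 169.] [0.4776 0.2486 0.    ]
top arbor_grip 0.67 [188. 265.] [0.5071 0.2141 0.077 ]
top arbor_seat 0.79 [191. 268.] [0.503  0.2142 0.045 ]
top felt_arbor_grip 0.87 [133. 269.] [0.5126 0.3212 0.077 ]
top felt_arbor_grip 0.21 [379. 243.] [ 0.5025 -0.1612  0.077 ]
top spindle_face 0.89 [389. 238.] [ 0.5052 -0.1613  0.14  ]
top spindle_face 0.73 [166. 268.] [0.5038 0.2438 0.14  ]
top dog_tops 0.64 [386. 238.] [ 0.5067 -0.1538  0.148 ]
top jar 0.95 [223. 148.] [0.7586 0.1251 0.    ]
top cup 0.93 [119. 190.] [0.6933 0.3635 0.    ]
top machine 0.61 [368. 247.] [ 0.5004 -0.1595  0.    ]
top stand 0.56 [167. 269.] [0.5091 0.273  0.    ]
top stand 0.18 [129. 266.] [0.5243 0.3509 0.    ]
```

View pics/a.png

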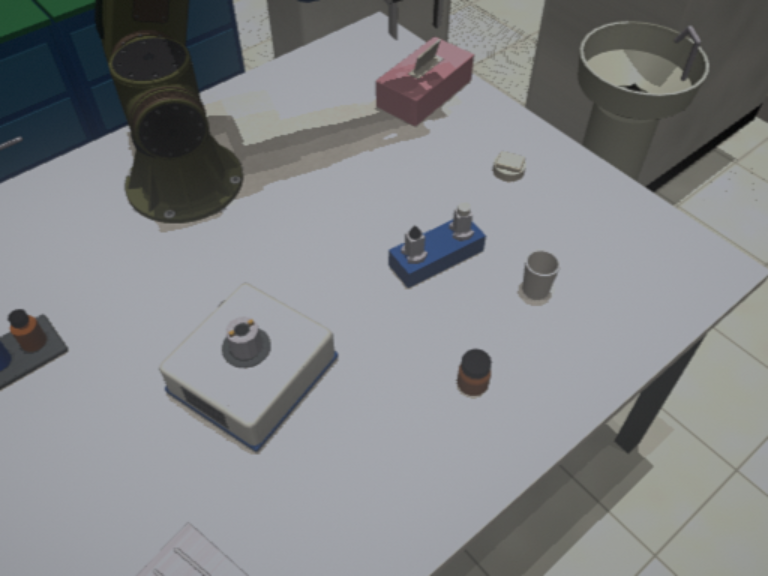

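View pics/b.png

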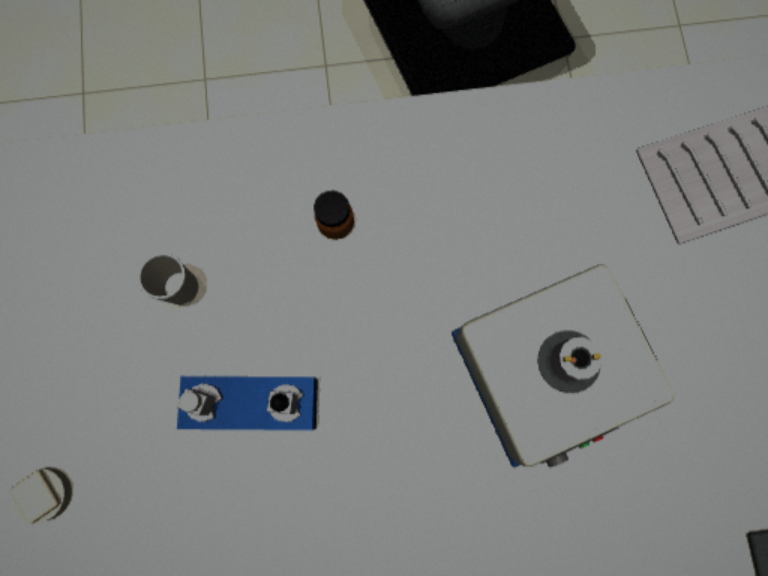

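The cone arbor is in the stand's -y hole (top view about 285,403; felt at 200,402). The dogs show as two orange spots on the nose at (568,359) and (597,356), roughly along world y. I'll move above the arbor.

Call:
move_arm(targets=[[1,-0.9,-0.45,-0.1,0,0,0],[1,-1.7,-0.9,-0.2,0,0,0],[1,-2.5,-1.3,-0.3,0,0,0],[1,-3.4,-1.75,-0.4,0,0,0],[1,-4.3,-2.2,-0.5,0,0,0],[1,-5.2,-2.65,-0.6,0,0,0],[1,-6.0,-3.1,-0.7,0,0,0],[1,-6.9,-3.55,-0.8,0,0,0],[1,-7.8,-4.0,-0.8,0,0,0],[1,-8.7,-4.4,-0.8,0,0,0],[1,-8.7,-4.4,-0.8,0,0,0],[1,-8.7,-4.4,-0.8,0,0,0]])

```text
time_s: 2.2
ee_pos: [0.5008, 0.2177, 0.2591]
eef_rot: [-3.141, -0.001, 2.902]
force: [-0.9, 0.4, 0.4]
grip_width: 0.094
grip_force: 0.0
```

Run:
```python
from h import *
o=ctrl.get_obs();print(np.round(o['ee_pos'],4),np.round(o['eef_rot'],4),np.round(o['force'],2),np.round(o['qpos'],3))
print(ctrl.camera_params('wrist'))
im,d=ctrl.camera('wrist')
for t,z in {'arbor_grip':.077,'arbor_seat':.045,'felt_arbor_grip':.077}.items():
    for r in ctrl.tip_of('wrist',t)[:2]: print(t,round(r['score'],2),np.round(r['point']),np.round(atz('wrist',r['point'],z,o),4))
save('c.png',im,1.5)
```

```text
[0.5008 0.2177 0.2591] [-3.1413e+00 -7.0000e-04  2.9019e+00] [-0.89  0.43  0.44] [ 0.343  0.264  1.475  0.     1.404 -0.988]
{'intrinsics': array([[297.31863964,   0.        , 254.27126069],
       [  0.        , 297.31863964, 195.17984775],
       [  0.        ,   0.        ,   1.        ]]), 'T_tool_cam': array([[-3.93776724e-04, -9.65244452e-01, -2.61348413e-01,
         7.51350063e-02],
       [ 9.99999637e-01, -5.77412688e-04,  6.25861128e-04,
         2.71252676e-04],
       [-7.55014871e-04, -2.61348072e-01,  9.65244329e-01,
        -1.65280808e-01],
       [ 0.00000000e+00,  0.00000000e+00,  0.00000000e+00,
         1.00000000e+00]])}
arbor_grip 0.64 [249. 179.] [0.4977 0.212  0.077 ]
arbor_seat 0.84 [253. 174.] [0.4996 0.2167 0.045 ]
felt_arbor_grip 0.56 [341. 168.] [0.511  0.3247 0.077 ]
```

View pics/c.png

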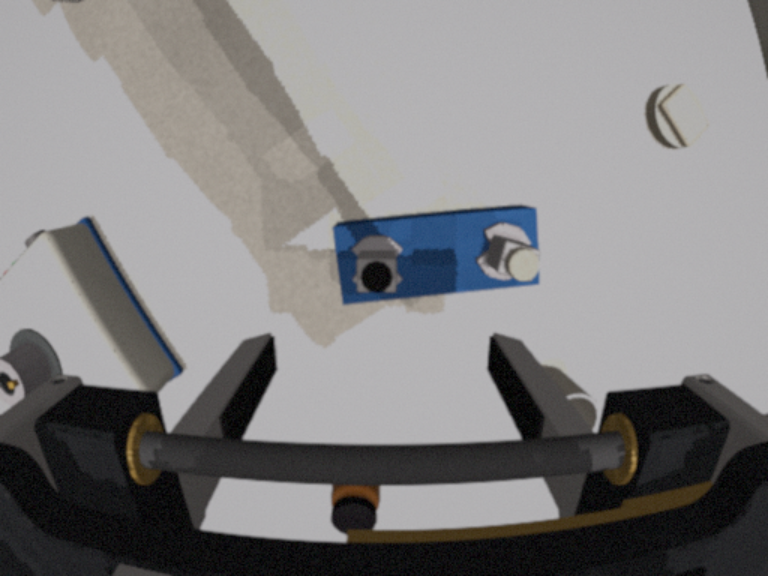

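Call:
move_arm(targets=[[1,-0.7,0,0.8,0,0,0],[1,-1.4,0,1.6,0,0,0],[1,-1.4,0,2.4,0,0,0],[1,-1.4,0,2.4,0,0,0],[1,-1.4,0,2.4,0,0,0],[1,-1.4,0,2.4,0,0,0]])

```text
time_s: 3.0
ee_pos: [0.5689, 0.2027, 0.1425]
eef_rot: [3.14, 0.003, 2.905]
force: [0.5, -0.2, 0.9]
grip_width: 0.0942
grip_force: 0.0
```

```bash
cat >> h.py <<'E'
def cloud(d,o):
    p=ctrl.camera_params('wrist');K=np.array(p['intrinsics']);T=np.array(p['T_tool_cam'])
    v,u=np.nonzero(d>0);x=(u-K[0,2])/K[0,0];y=(v-K[1,2])/K[1,1];r=np.hypot(x,y)+1e-12
    s=np.tan(r)/r; z=d[v,u]
    P=np.c_[x*s*z,y*s*z,z]@T[:3,:3].T+T[:3,3]
    return P@R.from_euler('xyz',o['eef_rot']).as_matrix().T+np.array(o['ee_pos']),u,v
E
python3 - <<'E'
from h import *
o=ctrl.get_obs();print(np.round(o['ee_pos'],4),np.round(o['eef_rot'],4))
im,d=ctrl.camera('wrist')
for t,z in {'arbor_grip':.077,'arbor_seat':.045}.items():
    for r in ctrl.tip_of('wrist',t)[:2]: print(t,round(r['score'],2),np.round(r['point']),np.round(atz('wrist',r['point'],z,o),4))
P,u,v=cloud(d,o)
np.savez('c1.npz',P=P,u=u,v=v,im=im)
n=np.hypot(P[:,0]-.502,P[:,1]-.215)<.035
h,e=np.histogram(P[n,2],bins=np.arange(.03,.13,.004));print(list(zip(np.round(e,3),h)))
for lo,hi in((.093,.104),(.050,.062),(.112,.125)):
    m=n&(P[:,2]>lo)&(P[:,2]<hi);Q=P[m,:2]
    if len(Q)>5:
        print(lo,len(Q),Q.mean(0),'rect',cv2.minAreaRect((Q*1000).astype(np.float32)),cv2.minEnclosingCircle((Q*1000).astype(np.float32)))
uc,vc=int(np.median(u[n])),int(np.median(v[n]))
print(uc,vc)
save('d.png',im[max(vc-70,0):vc+70,max(uc-90,0):uc+90],4.2)
E
```

```text
[0.5689 0.2027 0.1425] [3.1397 0.0034 2.9049]
arbor_grip 0.97 [249. 123.] [0.5004 0.2158 0.077 ]
arbor_seat 0.42 [228. 333.] [0.7181 0.1359 0.045 ]
[(np.float64(0.03), np.int64(0)), (np.float64(0.034), np.int64(0)), (np.float64(0.038), np.int64(0)), (np.float64(0.042), np.int64(2465)), (np.float64(0.046), np.int64(195)), (np.float64(0.05), np.int64(57)), (np.float64(0.054), np.int64(619)), (np.float64(0.058), np.int64(0)), (np.float64(0.062), np.int64(0)), (np.float64(0.066), np.int64(0)), (np.float64(0.07), np.int64(0)), (np.float64(0.074), np.int64(0)), (np.float64(0.078), np.int64(0)), (np.float64(0.082), np.int64(0)), (np.float64(0.086), np.int64(0)), (np.float64(0.09), np.int64(0)), (np.float64(0.094), np.int64(108)), (np.float64(0.098), np.int64(478)), (np.float64(0.102), np.int64(200)), (np.float64(0.106), np.int64(220)), (np.float64(0.11), np.int64(198)), (np.float64(0.114), np.int64(163)), (np.float64(0.118), np.int64(152)), (np.float64(0.122), np.int64(0))]
0.093 640 [0.49997976 0.21434678] rect ((499.5945739746094, 213.9739990234375), (29.728519439697266, 24.979093551635742), 76.1851577758789) ((499.691162109375, 214.3509063720703), 18.539018630981445)
0.05 676 [0.49668905 0.21571169] rect ((499.4814453125, 214.1903076171875), (41.67516326904297, 46.210960388183594), 75.99372100830078) ((499.2983093261719, 213.98780822753906), 24.57171630859375)
0.112 420 [0.49936946 0.21434211] rect ((499.5054016113281, 214.0888214111328), (14.991447448730469, 14.463713645935059), 75.96563720703125) ((499.5087890625, 214.0924835205078), 8.084092140197754)
249 124
```

View pics/d.png

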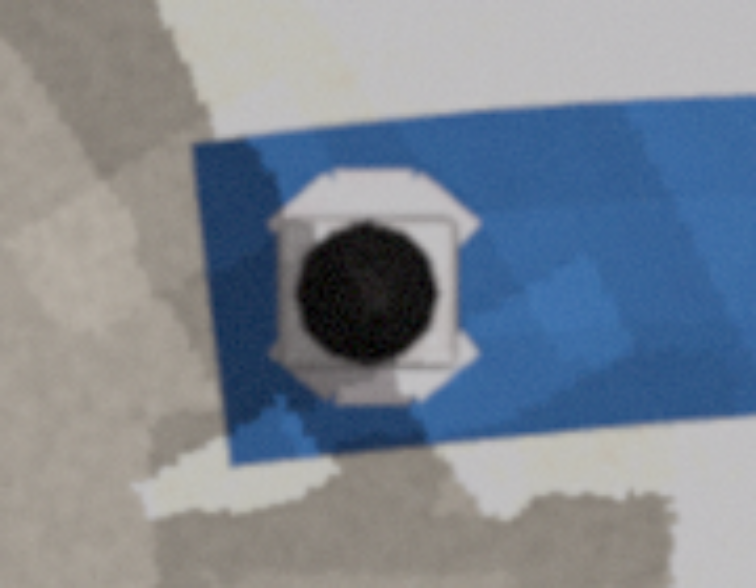

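The block's long side (the slot line) runs along the tool's y, at world angle 76.2°. Centre is (0.4997, 0.2142). I'll rotate the tool 1.574 rad about its z and go above the arbor.

Call:
move_arm(targets=[[1,0.1,0,-0.5,0,0,0.14],[1,0.3,0,-0.5,0,0,0.28],[1,0.5,0,-0.5,0,0,0.42],[1,0.7,-0.05,-0.5,0,0,0.56],[1,0.9,-0.1,-0.5,0,0,0.7],[1,1.1,-0.1,-0.5,0,0,0.85],[1,1.3,-0.1,-0.5,0,0,1.0],[1,1.4,-0.1,-0.5,0,0,1.15],[1,1.4,-0.1,-0.5,0,0,1.29],[1,1.4,-0.1,-0.5,0,0,1.43],[1,1.4,-0.1,-0.5,0,0,1.574],[1,1.4,-0.1,-0.5,0,0,1.574]])

```text
time_s: 4.35
ee_pos: [0.4994, 0.2136, 0.1656]
eef_rot: [3.14, -0.001, 1.328]
force: [-0.9, 0.4, -0.9]
grip_width: 0.094
grip_force: 0.0
```

Run:
```python
from h import *
o=ctrl.get_obs();print(np.round(o['ee_pos'],4),np.round(o['eef_rot'],4),np.round(o['qpos'],3))
im,d=ctrl.camera('wrist')
P,u,v=cloud(d,o)
n=np.hypot(P[:,0]-.4997,P[:,1]-.2142)<.03
for lo,hi in((.093,.104),(.050,.062),(.112,.125)):
    m=n&(P[:,2]>lo)&(P[:,2]<hi);Q=P[m,:2]
    if len(Q)>5: print(lo,len(Q),'rect',cv2.minAreaRect((Q*1000).astype(np.float32)),cv2.minEnclosingCircle((Q*1000).astype(np.float32)))
M=R.from_euler('xyz',o['eef_rot']).as_matrix()
print('shift tool units',M.T@(np.array([.4997,.2142,.075])-o['ee_pos'])/.05)
```

```text
[0.4994 0.2136 0.1656] [ 3.1402e+00 -1.0000e-03  1.3276e+00] [0.337 0.334 1.607 0.    1.2   0.58 ]
0.093 533 rect ((499.72216796875, 214.13267517089844), (30.149789810180664, 25.602802276611328), 75.2389907836914) ((499.54266357421875, 214.26617431640625), 18.751972198486328)
0.05 680 rect ((499.9366149902344, 215.0974884033203), (39.8791389465332, 47.550785064697266), 75.94074249267578) ((499.5514221191406, 213.84671020507812), 24.90068244934082)
0.112 265 rect ((499.4501647949219, 214.2761688232422), (14.604416847229004, 14.269810676574707), 57.060340881347656) ((499.69940185546875, 213.94992065429688), 7.807353973388672)
shift tool units [ 1.14340709e-02 -2.57514800e-04  1.81151969e+00]
```

Call:
move_arm(targets=[[1,0,0,0.6,0,0,0],[1,0.01,0,1.1,0,0,0],[1,0.01,0,1.5,0,0,0],[1,0.01,0,1.8,0,0,0],[1,0.01,0,1.8,0,0,0],[1,0.01,0,1.8,0,0,0],[0,0.01,0,1.8,0,0,0],[-0.6,0.01,0,1.8,0,0,0],[-1,0.01,0,1.8,0,0,0],[-1,0.01,0,1.8,0,0,0],[-1,0.01,0,1.8,0,0,0],[-1,0.01,0,1.8,0,0,0]], grip_force=40)

```text
time_s: 5.6
ee_pos: [0.4994, 0.2139, 0.0745]
eef_rot: [3.142, -0.0, 1.33]
force: [-0.6, 0.3, -0.2]
grip_width: 0.0496
grip_force: 0.0
```

Call:
move_arm(targets=[[-1,0,0,0,0,0,0],[-1,0,0,0,0,0,0],[-1,0,0,0,0,0,0],[-1,0,0,0,0,0,0]])

```text
time_s: 6.0
ee_pos: [0.4994, 0.2139, 0.0744]
eef_rot: [-3.141, 0.0, 1.33]
force: [0.3, -1.4, 0.0]
grip_width: 0.0257
grip_force: 40.0
```

Call:
move_arm(targets=[[-1,0,0,-0.3,0,0,0],[-1,0,0,-0.8,0,0,0],[-1,0,0,-1.3,0,0,0],[-1,0,0,-1.8,0,0,0],[-1,0,0,-2.3,0,0,0],[-1,0,0,-2.8,0,0,0],[-1,0,0,-3.2,0,0,0],[-1,0,0,-3.2,0,0,0],[-1,0,0,-3.2,0,0,0]])

```text
time_s: 6.9
ee_pos: [0.4992, 0.2137, 0.2335]
eef_rot: [-3.141, 0.001, 1.33]
force: [0.2, 0.6, -3.5]
grip_width: 0.0259
grip_force: 40.0
```

Call:
move_arm(targets=[[-1,-0.5,0.1,0,0,0,0],[-1,-1.3,0.3,0,0,0,0],[-1,-2.2,0.5,0,0,0,0],[-1,-3.1,0.7,0,0,0,0],[-1,-4.0,0.9,0,0,0,0],[-1,-4.9,1.1,0,0,0,0],[-1,-5.8,1.3,0,0,0,0],[-1,-6.7,1.5,0,0,0,0],[-1,-7.6,1.7,0,0,0,0],[-1,-8.3,1.85,0,0,0,0],[-1,-8.7,1.9,0,0,0,0],[-1,-8.7,1.9,0.4,0,0,0]])

```text
time_s: 8.1
ee_pos: [0.4876, -0.2339, 0.2141]
eef_rot: [3.14, 0.001, 1.327]
force: [0.5, 0.8, -2.3]
grip_width: 0.0258
grip_force: 40.0
```

Call:
move_arm(targets=[[-1,0,0,0.1,0,0,0],[-1,0,0,0.1,0,0,0],[-1,0,0,0.1,0,0,0]])

```text
time_s: 8.4
ee_pos: [0.488, -0.2308, 0.2095]
eef_rot: [-3.141, -0.0, 1.331]
force: [0.2, -0.8, -2.0]
grip_width: 0.0258
grip_force: 40.0
```

Run:
```python
from h import *
o=ctrl.get_obs();print(np.round(o['ee_pos'],4),np.round(o['eef_rot'],4),np.round(o['force'],2),np.round(o['qpos'],3))
im,d=ctrl.camera('wrist')
for t,z in {'spindle_face':.14,'dog_tops':.148}.items():
    for r in ctrl.tip_of('wrist',t)[:2]: print(t,round(r['score'],2),np.round(r['point']),np.round(atz('wrist',r['point'],z,o),4))
P,u,v=cloud(d,o)
np.savez('c2.npz',P=P,u=u,v=v,im=im)
n=np.hypot(P[:,0]-.506,P[:,1]+.16)<.033
h,e=np.histogram(P[n,2],bins=np.arange(.08,.16,.004));print(list(zip(np.round(e,3).tolist(),h.tolist())))
for lo,hi in((.134,.144),(.145,.152)):
    m=n&(P[:,2]>lo)&(P[:,2]<hi);Q=P[m,:2]
    if len(Q)>5: print(lo,len(Q),Q.mean(0),'rect',cv2.minAreaRect((Q*1000).astype(np.float32)),cv2.minEnclosingCircle((Q*1000).astype(np.float32)))
# brass by colour
hsv=cv2.cvtColor(im,cv2.COLOR_RGB2HSV)[v,u];m=n&(hsv[:,1]>110)&(hsv[:,0]<35)&(P[:,2]>.143);Q=P[m]
print('brass',m.sum(),cv2.minAreaRect((Q[:,:2]*1000).astype(np.float32)))
uc,vc=int(np.median(u[n])),int(np.median(v[n]));print(uc,vc)
save('e.png',im[max(vc-70,0):vc+70,max(uc-90,0):uc+90],4.2)
```

```text
[ 0.488  -0.2308  0.2095] [-3.1413e+00 -1.0000e-04  1.3305e+00] [ 0.22 -0.79 -1.97] [-0.51   0.286  1.563  0.     1.293 -0.269]
spindle_face 0.86 [249. 121.] [ 0.5018 -0.1592  0.14  ]
dog_tops 0.75 [250. 115.] [ 0.5041 -0.1548  0.148 ]
[(0.08, 0), (0.084, 0), (0.088, 45), (0.092, 621), (0.096, 27), (0.1, 28), (0.104, 34), (0.108, 71), (0.112, 53), (0.116, 45), (0.12, 56), (0.124, 56), (0.128, 65), (0.132, 70), (0.136, 1328), (0.14, 1141), (0.144, 83), (0.148, 92), (0.152, 0)]
0.134 2503 [ 0.50419594 -0.15759275] rect ((504.0873107910156, -157.6192169189453), (49.832313537597656, 50.148406982421875), 87.2926025390625) ((504.06256103515625, -157.77845764160156), 25.923992156982422)
0.145 175 [ 0.50424447 -0.15699874] rect ((504.22479248046875, -157.4090576171875), (43.017147064208984, 6.1899895668029785), 88.44432830810547) ((504.6783447265625, -157.445068359375), 21.56551742553711)
brass 112 ((504.27410888671875, -157.8125457763672), (41.45563507080078, 4.5613884925842285), 87.76509094238281)
254 120
```

View pics/e.png

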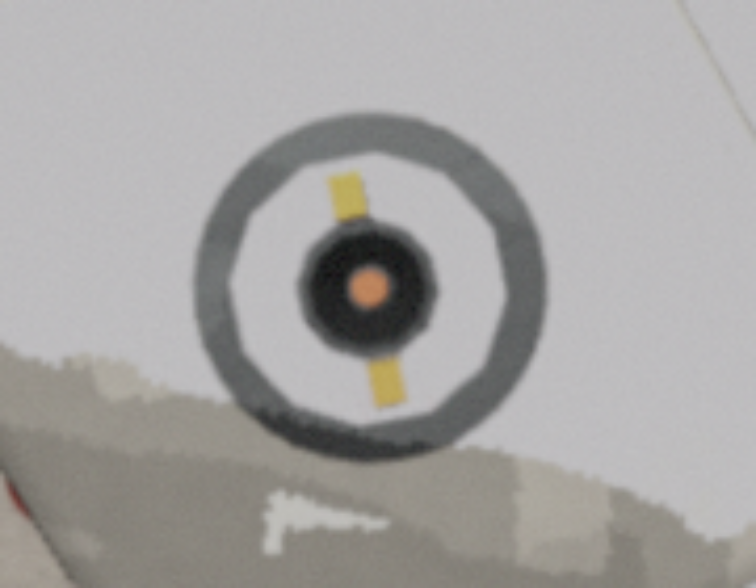

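Dogs seen at crop (347,195) and (387,383) give a line at world 88.2°, and the arbor slot is at 76.2°. Spindle centre is (0.5042, -0.1577). I'll raise, turn -0.209 about tool z, and centre over it.

Call:
move_arm(targets=[[-1,0,0,-0.3,0,0,0],[-1,0,0,-0.5,0,0,0],[-1,0.1,0,-0.5,0,0,-0.03],[-1,0.4,-0.01,-0.5,0,0,-0.08],[-1,0.8,-0.02,-0.5,0,0,-0.13],[-1,1.2,-0.03,-0.5,0,0,-0.18],[-1,1.5,-0.03,-0.5,0,0,-0.209],[-1,1.5,-0.03,-0.5,0,0,-0.209],[-1,1.5,-0.03,-0.5,0,0,-0.209],[-1,1.5,-0.03,-0.5,0,0,-0.209]])

```text
time_s: 9.55
ee_pos: [0.5042, -0.1584, 0.2343]
eef_rot: [-3.141, 0.0, 1.538]
force: [0.7, -0.1, -2.2]
grip_width: 0.0259
grip_force: 40.0
```

Run:
```python
from h import *
o=ctrl.get_obs();print(np.round(o['ee_pos'],4),np.round(o['eef_rot'],4),np.round(o['force'],2))
im,d=ctrl.camera('wrist');P,u,v=cloud(d,o)
M=R.from_euler('xyz',o['eef_rot']).as_matrix()
print('shift',M.T@(np.array([.5042,-.1577,o['ee_pos'][2]])-o['ee_pos'])/.05)
L=(P-o['ee_pos'])@M  # tool frame; cone, block top & flange
n=np.hypot(L[:,0],L[:,1])<.033
for lo,hi in((-.047,-.035),(-.028,-.020),(.017,.024)):
    m=n&(L[:,2]>lo)&(L[:,2]<hi);Q=L[m,:2]
    if len(Q)>5: print(lo,len(Q),cv2.minAreaRect((Q*1000).astype(np.float32)),cv2.minEnclosingCircle((Q*1000).astype(np.float32)))
save('f.png',im,1.5)
```

```text
[ 0.5042 -0.1584  0.2343] [-3.1414e+00  1.0000e-04  1.5383e+00] [ 0.73 -0.08 -2.24]
shift [ 1.35088033e-02 -6.43061164e-04 -5.79082460e-07]
-0.047 1569 ((1.2759904861450195, 0.6089916229248047), (50.30510330200195, 18.78069305419922), 89.8008804321289) ((9.17243766784668, 0.5815553665161133), 25.15265464782715)
-0.028 1403 ((0.5537509918212891, 1.0523815155029297), (49.812828063964844, 30.75835609436035), 89.26129150390625) ((7.218006610870361, 0.9235097765922546), 25.003955841064453)
0.017 613 ((13.597902297973633, 0.9181423187255859), (15.121910095214844, 47.24998474121094), 0.24045400321483612) ((7.241733551025391, 0.8914699554443359), 23.653776168823242)
```

View pics/f.png

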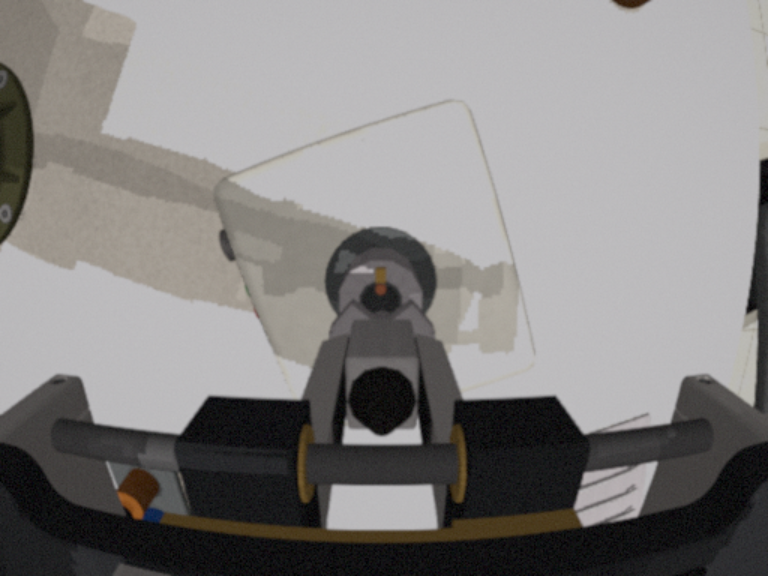

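Call:
move_arm(targets=[[-1,0.01,-0.01,0.15,0,0,0],[-1,0.01,-0.01,0.35,0,0,0],[-1,0.01,-0.01,0.55,0,0,0],[-1,0.01,-0.01,0.7,0,0,0],[-1,0.01,-0.01,0.8,0,0,0],[-1,0.01,-0.01,0.9,0,0,0],[-1,0.01,-0.01,0.97,0,0,0],[-1,0.01,-0.01,1.0,0,0,0],[-1,0.01,-0.01,1.0,0,0,0]])

```text
time_s: 10.5
ee_pos: [0.5038, -0.1575, 0.1844]
eef_rot: [-3.142, 0.0, 1.539]
force: [-0.3, 0.6, -3.2]
grip_width: 0.026
grip_force: 40.0
```

Call:
move_arm(targets=[[-1,0,0,0.04,0,0,0],[-1,0,0,0.08,0,0,0],[-1,0,0,0.1,0,0,0],[-1,0,0,0.1,0,0,0]])

```text
time_s: 10.9
ee_pos: [0.5038, -0.1575, 0.1793]
eef_rot: [-3.141, -0.0, 1.539]
force: [0.5, 0.2, -2.9]
grip_width: 0.0257
grip_force: 40.0
```

Call:
move_arm(targets=[[-1,0,0,0.03,0,0,0],[-1,0,0,0.05,0,0,0],[-1,0,0,0.05,0,0,0]])

```text
time_s: 11.2
ee_pos: [0.5038, -0.1575, 0.1768]
eef_rot: [-3.141, -0.0, 1.539]
force: [-0.2, 0.1, -3.2]
grip_width: 0.0257
grip_force: 40.0
```

Call:
move_arm(targets=[[-1,0,0,0.01,0,0,0],[-1,0,0,0.02,0,0,0],[-1,0,0,0.02,0,0,0]])

```text
time_s: 11.5
ee_pos: [0.5038, -0.1575, 0.1759]
eef_rot: [-3.142, -0.0, 1.539]
force: [-0.7, 0.2, -2.4]
grip_width: 0.0258
grip_force: 40.0
```

Call:
move_arm(targets=[[-1,0,0,0.02,0,0,0],[-1,0,0,0.04,0,0,0],[-1,0,0,0.04,0,0,0]])

```text
time_s: 11.8
ee_pos: [0.5038, -0.1575, 0.1738]
eef_rot: [-3.141, -0.0, 1.539]
force: [-0.0, -0.5, -2.2]
grip_width: 0.0258
grip_force: 40.0
```

Call:
move_arm(targets=[[-1,0,0,0.01,0,0,0],[-1,0,0,0.02,0,0,0],[-1,0,0,0.02,0,0,0]])

```text
time_s: 12.1
ee_pos: [0.5038, -0.1575, 0.1729]
eef_rot: [-3.142, 0.0, 1.539]
force: [-0.3, 0.3, -3.0]
grip_width: 0.0258
grip_force: 40.0
```

The dogs have been passed freely with no side load. I'll take small steps into the plunger.

Call:
move_arm(targets=[[-1,0,0,0.01,0,0,0],[-1,0,0,0.02,0,0,0],[-1,0,0,0.02,0,0,0]])

```text
time_s: 12.4
ee_pos: [0.5039, -0.1576, 0.1726]
eef_rot: [3.141, 0.0, 1.539]
force: [-2.4, 0.9, 4.4]
grip_width: 0.0259
grip_force: 40.0
```

Call:
move_arm(targets=[[-1,0,0,0.01,0,0,0],[-1,0,0,0.02,0,0,0],[-1,0,0,0.02,0,0,0]])

```text
time_s: 12.7
ee_pos: [0.5039, -0.1576, 0.1716]
eef_rot: [3.141, 0.0, 1.539]
force: [-2.1, 1.0, 6.0]
grip_width: 0.0259
grip_force: 40.0
```

Call:
move_arm(targets=[[-1,0,0,0.01,0,0,0],[-1,0,0,0.02,0,0,0],[-1,0,0,0.02,0,0,0]])

```text
time_s: 13.0
ee_pos: [0.5039, -0.1576, 0.1706]
eef_rot: [3.141, 0.0, 1.539]
force: [-2.9, 1.0, 5.2]
grip_width: 0.0255
grip_force: 40.0
```

Call:
move_arm(targets=[[-1,0,0,0.01,0,0,0],[-1,0,0,0.016,0,0,0],[-1,0,0,0.016,0,0,0]])

```text
time_s: 13.3
ee_pos: [0.5039, -0.1576, 0.1698]
eef_rot: [3.141, 0.0, 1.539]
force: [-2.0, 1.0, 5.5]
grip_width: 0.0253
grip_force: 40.0
```

Call:
move_arm(targets=[[-1,0,0,0.006,0,0,0],[-1,0,0,0.01,0,0,0],[-1,0,0,0.01,0,0,0]])

```text
time_s: 13.6
ee_pos: [0.5039, -0.1576, 0.1694]
eef_rot: [3.141, 0.0, 1.539]
force: [-2.1, 1.0, 6.1]
grip_width: 0.0257
grip_force: 40.0
```

Call:
move_arm(targets=[[-1,0,0,0.004,0,0,0],[-1,0,0,0.008,0,0,0],[-1,0,0,0.008,0,0,0]])

```text
time_s: 13.9
ee_pos: [0.504, -0.1576, 0.1694]
eef_rot: [3.141, 0.0, 1.539]
force: [-4.8, 2.2, 9.5]
grip_width: 0.0258
grip_force: 40.0
```

Call:
move_arm(targets=[[-1,0,0,0.004,0,0,0],[-1,0,0,0.006,0,0,0],[-1,0,0,0.006,0,0,0],[-1,0,0,0.006,0,0,0]])

```text
time_s: 14.3
ee_pos: [0.504, -0.1576, 0.1694]
eef_rot: [3.141, 0.0, 1.539]
force: [-6.4, 2.3, 13.4]
grip_width: 0.026
grip_force: 40.0
```

Run:
```python
from h import *
o=ctrl.get_obs();print(np.round(o['ee_pos'],4),np.round(o['force'],2),np.round(o['moment'],2))
im,d=ctrl.camera('wrist');P,u,v=cloud(d,o)
n=np.hypot(P[:,0]-.504,P[:,1]+.1577)<.035
h,e=np.histogram(P[n,2],bins=np.arange(.13,.22,.003));print([(round(a,3),int(b)) for a,b in zip(e,h) if b])
print('flange top (want .150)',np.median(P[n&(P[:,2]>.145)&(P[:,2]<.156),2]))
print('block top (want .194)',[np.median(P[n&(P[:,2]>.188)&(P[:,2]<.199),2])])
```

```text
[ 0.504  -0.1576  0.1694] [-6.41  2.27 13.37] [0.4  1.5  0.04]
[(np.float64(0.13), 62), (np.float64(0.133), 59), (np.float64(0.136), 91), (np.float64(0.139), 467), (np.float64(0.142), 71), (np.float64(0.145), 132), (np.float64(0.148), 552), (np.float64(0.151), 78), (np.float64(0.154), 66), (np.float64(0.157), 92), (np.float64(0.16), 103), (np.float64(0.163), 134), (np.float64(0.166), 136), (np.float64(0.169), 146), (np.float64(0.172), 157), (np.float64(0.175), 157), (np.float64(0.178), 155), (np.float64(0.181), 163), (np.float64(0.184), 182), (np.float64(0.187), 213), (np.float64(0.19), 359), (np.float64(0.193), 899), (np.float64(0.196), 311), (np.float64(0.199), 456), (np.float64(0.202), 430), (np.float64(0.205), 397), (np.float64(0.208), 398), (np.float64(0.211), 435), (np.float64(0.214), 275)]
flange top (want .150) 0.14982185583205287
block top (want .194) [np.float64(0.19375460811991002)]
```

Home: flange top reads 0.150, and the force rises with no further motion. Now I'll release and retreat.

Call:
move_arm(targets=[[-1,0,0,-0.006,0,0,0],[-1,0,0,-0.006,0,0,0],[-0.2,0,0,-0.006,0,0,0],[0.2,0,0,-0.006,0,0,0],[0.2,0,0,-0.006,0,0,0],[0.2,0,0,-0.006,0,0,0],[0.2,0,0,-0.006,0,0,0],[0.2,0,0,-0.006,0,0,0]])

```text
time_s: 15.15
ee_pos: [0.5038, -0.1575, 0.1682]
eef_rot: [-3.141, -0.0, 1.539]
force: [0.3, -0.1, -0.2]
grip_width: 0.0563
grip_force: 0.0
```

Call:
move_arm(targets=[[0.2,0,0,-0.2,0,0,0],[0.2,0,0,-0.5,0,0,0],[0.2,0,0,-0.9,0,0,0],[0.2,0,0,-1.4,0,0,0],[0.2,0,0,-1.9,0,0,0],[0.2,0,0,-2.4,0,0,0],[0.2,0,0,-2.4,0,0,0],[0.2,0,0,-2.4,0,0,0],[0.2,0,0,-2.4,0,0,0]])

```text
time_s: 16.05
ee_pos: [0.5035, -0.1574, 0.2875]
eef_rot: [-3.14, -0.0, 1.539]
force: [0.5, 0.4, -0.2]
grip_width: 0.0561
grip_force: 0.0
```

Run:
```python
from h import *
o=ctrl.get_obs();print(np.round(o['ee_pos'],4),np.round(o['force'],2),o['grip_width'])
im,d=ctrl.camera('wrist');P,u,v=cloud(d,o)
n=np.hypot(P[:,0]-.504,P[:,1]+.1577)<.03
for lo,hi in((.145,.154),(.189,.198),(.206,.22)):
    m=n&(P[:,2]>lo)&(P[:,2]<hi);Q=P[m]
    print(lo,np.median(Q[:,2]),cv2.minAreaRect((Q[:,:2]*1000).astype(np.float32)))
save('g.png',im,1.5)
```

```text
[ 0.5035 -0.1574  0.2875] [ 0.55  0.4  -0.22] 0.05609784506021092
0.145 0.15000510747120985 ((504.97576904296875, -156.03562927246094), (39.660682678222656, 47.01016616821289), 89.90801239013672)
0.189 0.19387442695943008 ((504.964111328125, -156.96334838867188), (29.45687484741211, 25.512046813964844), 89.0139389038086)
0.206 0.21099905013514464 ((505.3588562011719, -157.24839782714844), (15.232654571533203, 15.02541732788086), 20.67989158630371)
```

View pics/g.png

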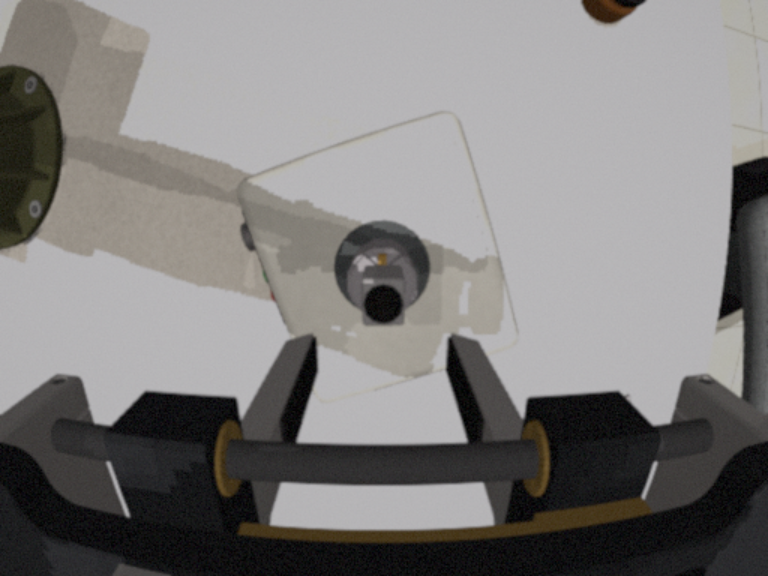

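The arbor stands upright on the spindle (cone at 382,303), its slot over the brass dog (382,258), with the flange top at 0.150 as needed and the gripper clear.

```bash
python3 -c "
from station import ctrl
print(ctrl.hand_in())"
```

```text
the job is handed in; nothing more can be done
None
```

The cone arbor is fully home in the spindle with its slot over the dogs and flange flush (flange top measured at 0.150 m), it has been released, and the job is handed in; the hand-in call returned no verdict.

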